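# Feed the ring carrier round the L slot to the torch

## Robot

A 7-joint arm with a two-finger parallel gripper is mounted at the origin on the work surface. World frame = base frame: x ahead of the robot, y to its left, z up, the work surface at z = 0. Lengths are in m, angles in rad, forces in N, time in s.
With the tool pointing down it reaches from about 0.425 to 0.925 m from the base axis. Payload 6.8 kg.
Tool frame: the origin (TCP) lies at the very end of the fingers, on their centre line; the grasp point (between the pads) lies grasp_offset behind it (grasp_offset is the distance from the TCP to the grasp point, in m); z points along the fingers, y is the direction in which the jaws open and shut (so a half turn about z gives the same grasp; the last joint's range is limited). The gripper opens to 85 mm and grips with 20 to 120 N. Pads are 22 mm wide; open, the fingers measure 114 mm over their backs; the gripper's body (76 mm by 85 mm) begins 54 mm behind the grasp point. The pads swing forward as they close: fully open they stand 13 mm farther back than shut.
Start: joints at [1.128, 0.477, 0.022, 1.555, -0.011, 1.109, -0.083], TCP at [0.222, -0.638, 0.231] pointing down, gripper open.
Joint ranges: [-2.96, 2.96], [-0.34, 2.1], [-1.41, 1.46], [0.24, 2.44], [-1.37, 4.51], [0.17, 1.92], [-2.96, 2.96]. Speed limits (rad/s): [2.39, 2.39, 3.14, 3.14, 3.14, 3.14, 3.14].

## Interface

Orientations are given as a unit quaternion [w, x, y, z].
In Python, from station import * gives the robot as it stands.
- The arm moves only by the shell command python3 -m handwheel 'ROWS' [FORCE]. ROWS is JSON, one flat list of numbers, 7 for each row, row after row: the shift along the world's x, y, z in cm, then the turn, a rotation vector about the world's x, y, z in degrees, then the opening, from 0 (shut) to 1 (fully open). In form: [tx, ty, tz, ax, ay, az, fingers, tx, ty, tz, ax, ay, az, fingers, ...]. A call has 1 to 8 rows; each row is the pose to reach, as a shift and turn from the pose measured when the call began; what a row does not reach only later rows make up. A row lasts 1/12 s, in which the tool goes at most 41.7 mm and 7.16 degrees, less where a joint would pass 70% of its speed; a pose out of reach is approached as far as the arm can. A call with a gripper value outside its range is refused whole. The fingers move at their own pace and stop on an object; FORCE is the grip in N (left out, the last holds). Time passes only in rows, so rows that repeat a pose let the fingers close. It gives the time, the measured TCP pose, the force and the opening at its end, in the units of the state.
- get_obs(): the state, without advancing time (a new reading comes with each control period).
- read_camera(name): name is "side" or "top" or "wrist"; returns the picture (384x512x3 uint8, red, green, blue); there is no depth.
- camera_info(name): a dict with "fx", "fy", "cx", "cy" (pixels), "k1" (the pictures are not rectified: a ray, as slopes to the right and down, at radius r is drawn at 1 + k1 r^2 times it, then the intrinsics apply), "R" (3x3) and "t" (3): a world point X has camera coordinates R X + t; the wrist camera has in their place "mount" (4x4, takes a point from camera to tool coordinates, whose origin is the TCP and whose axes are the flange's). Camera axes: x right, y down, z forward; pixel columns grow to the right and rows downward; lengths in m; the calibration is good to about 2 mm. A picture is of the moment at which its call begins: read the wrist's pose just before it. camera_info takes no time and is no camera call.
- hand_in(): hands the job in, once; it reports no verdict.
The state is a dict: "t": time; "q": joint angles; "joint_vel": joint speeds; "joint_torque": joint torques, N m; "eef_pos": TCP position; "tool_rot": TCP orientation; "contact_force": force on the tool from outside, world axes, zero at the start; "torque": the same for the moment, N m; "gripper_width": opening from 0.0 (shut) to 1.0 (fully open).
Only numpy, scipy, OpenCV 4.12 (cv2) and the standard library are available. Lean on these libraries where they do the work, as an engineer would, in place of code of your own. Each camera call takes 0.05 s, during which the arm holds its last target. There are 200 camera calls.

## Task

Push the brass ring carrier along the slot of the soldering jig, round the corner and fully home to the end of the short leg in front of the torch, and leave it there with the ring still lying on it. Only push it from the side with the fingertips, without gripping or lifting it or the ring, and leave everything else on the bench where it is.

Things in the scene. Friction and masses are not known exactly. Their poses are not given: they have to be found in the camera images.
- jig: Fixed soldering jig, a plate with its top face 21 mm above the table. Origin on the table: the plate spans its own x -110 to +130 and y -130 to +110 mm; z up. A 15 mm wide L-shaped slot in the top: the long leg runs along the jig's +y (120 mm between centres) to a square corner, then the short leg along its +x (66 mm) towards the torch. The closed slot ends stop the carrier.
- slot_start (a point): Point on the plate's top face on the slot's centre line at the closed end of the long leg (jig x -30, y -70 mm). The carrier starts 2 to 50 mm from here along the long leg.
- corner (a point): Point on the plate's top face at the centre of the slot's corner (jig x -30, y +50 mm). The long leg's far wall stops the carrier's axis 1.5 mm past it in y; the inner corner is square, so short of y +48.5 mm the pin catches on it when pushed along x.
- station (a point): Point on the plate's top face where the carrier's axis stands when its pin touches the closed end of the short leg (jig x +36.5, y +50 mm). The torch is clamped to the plate 45 mm beyond it (jig x from +82 mm on, up to 72 mm above the table).
- puck (a point): The carrier: a round brass puck, 34 mm across, 18 mm high, sliding on the plate on a 12 mm pin in the slot (1.5 mm play each side); a head under the plate keeps it in. The point lies on its axis, 9 mm above the plate. About 0.25 kg, slides with friction only (a few N), stays where left, spins freely. A peg 10 mm across stands 10 mm above the puck's top.
- ring_mid (a point): Centre of the loose silver ring (23 mm outside, 17 mm inside, 5 mm high) lying flat on the puck round the peg.
- tweezers: Bystander: steel tweezers, 135 mm long, lying on the jig plate inside the angle of the L. Origin at its underside.
- cap: Bystander: open blue plastic bottle cap, 30 mm across, 11 mm high, on the jig plate inside the angle of the L. Origin at its underside.
- pliers: Bystander: small pliers with red handles, 150 mm long, 12 mm thick, lying on the table beyond the plate. Origin at its underside.
- mallet: Bystander: wooden-handled mallet, 260 mm long, lying on the table right of the plate. Origin at its underside.
- flux_jar: Bystander: closed glass jar, 44 mm across, 50 mm high, on the table left of the plate. Origin at its underside.
- mandrel: Bystander: upright tapered steel ring mandrel, 85 mm high, foot 44 mm across, on the table left of the plate. Origin at its underside.
- bench_block: Bystander: steel bench block 100 x 80 x 20 mm with a lying round wooden former (60 mm high in all), on the table left of the plate. Origin at its underside.
Things that resemble listed ones, but are neither listed nor needed, are in the scene too. There is more than one size of the part that bears puck; the job needs the largest.

How it is judged:
By the outcome, as a careful person would: the job done as asked, in the order asked, and still so for the second after the job is handed in, with the robot touching nothing.
It also fails if it takes over 51 s, if anything falls off the work surface, if the arm or the gripper's body presses on something with over 40 N, if the wrist force passes 120 N, or if a joint passes its speed limit or range.

## Working session

There is one attempt and no reset: what is moved stays moved. The work goes in short steps, Python scripts to look and compute and a shell command to move; the robot and the scene stay as the last step left them, time stands still between calls to the robot, and variables do not carry over. Pictures are saved under pics/ and viewed, on a budget of 10 in all, crops included, one or two more only if the job needs it, and the job is handed in when it is done.

```bash
mkdir -p pics; ls
python3 - <<'E'
from station import *
import cv2
o=get_obs(); print(o['t'],o['eef_pos'],o['tool_rot'],o['gripper_width'])
for n in("top","side"):
    im=read_camera(n); cv2.imwrite(f"pics/{n}0.png",im[:,:,::-1]); 
    c=camera_info(n); print(n,c)
print(camera_info("wrist"))
E
```

```text
pics
0.0 [ 0.22157259 -0.63695358  0.2303042 ] [-9.09213763e-04  9.86019170e-01  1.66629269e-01 -2.36706737e-04] 1.0016294100201668
top {'fx': 419.8337472642443, 'fy': 419.8337472642443, 'cx': 262.9506770999875, 'cy': 197.85191116937878, 'k1': -0.05301047214855602, 'R': array([[-0.02218561, -0.99963139, -0.01564865],
       [-0.99722999,  0.0232384 , -0.07065636],
       [ 0.07099396,  0.01403775, -0.99737796]]), 't': array([0.07122464, 0.58381277, 0.99271773])}
side {'fx': 408.21440837190806, 'fy': 408.21440837190806, 'cx': 251.8294354634671, 'cy': 183.81607461147433, 'k1': 0.015357979940303045, 'R': array([[ 0.91523447, -0.40286926, -0.00649854],
       [-0.28349866, -0.63242119, -0.72088275],
       [ 0.28631169,  0.66161907, -0.69302657]]), 't': array([-0.52021802,  0.24334542,  0.70262701])}
{'fx': 283.40011870556486, 'fy': 283.40011870556486, 'cx': 254.0082551534022, 'cy': 189.5253607819537, 'k1': -0.06454478416329752, 'mount': array([[ 1.39919085e-04, -9.47807956e-01, -3.18841747e-01,
         8.28950387e-02],
       [ 9.99999965e-01,  2.04567710e-04, -1.69274643e-04,
        -5.45121231e-05],
       [ 2.25664579e-04, -3.18841712e-01,  9.47807951e-01,
        -1.42549078e-01],
       [ 0.00000000e+00,  0.00000000e+00,  0.00000000e+00,
         1.00000000e+00]])}
```

Run:
```python
import cv2
for n in("top","side"):
    cv2.imwrite(f"pics/{n}0b.png",cv2.resize(cv2.imread(f"pics/{n}0.png"),(800,600),interpolation=cv2.INTER_CUBIC))
```

```text
(no output)
```

View pics/top0b.png

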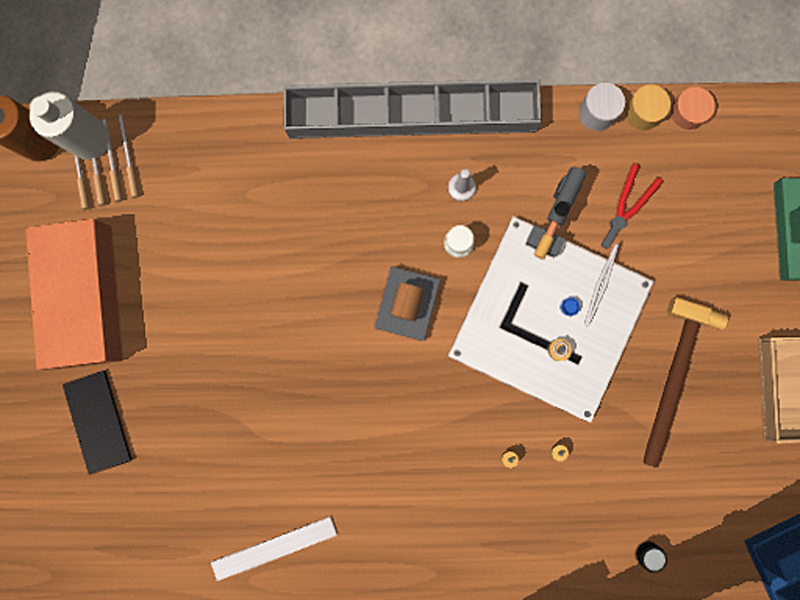

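View pics/side0b.png

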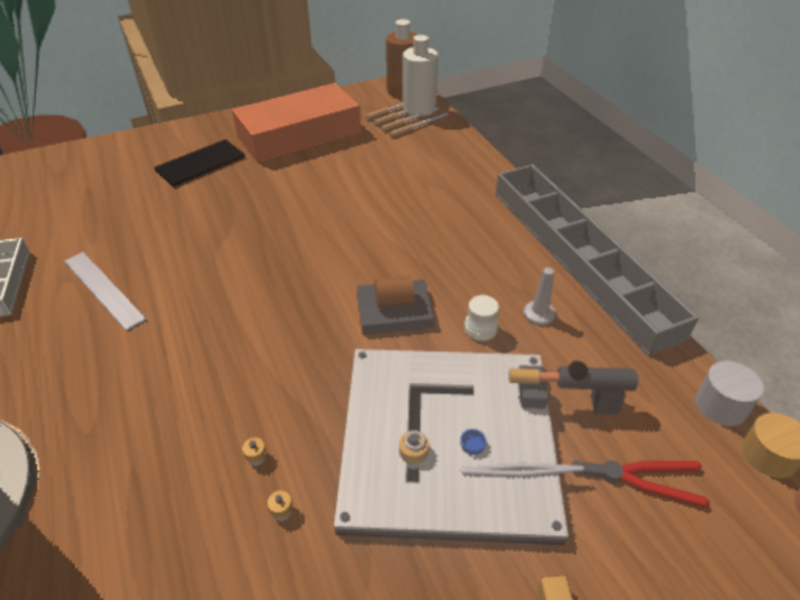

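Top view (800x600 scale): plate corners are near (516,217), (653,281), (590,420) and (449,353). The carrier is at (561,348), the slot corner at (505,325) and the short leg's end at (523,287), with the torch beyond it. The side view agrees, with the carrier at (414,445). The two small pucks on the table are decoys.

```bash
cat > h.py <<'E'
import numpy as np, cv2
from station import *
from scipy.spatial.transform import Rotation as Ro
def rays(name,uv,obs=None):
    c=camera_info(name); K=np.array([[c['fx'],0,c['cx']],[0,c['fy'],c['cy']],[0,0,1]])
    n=cv2.undistortPoints(np.array(uv,float).reshape(-1,1,2),K,np.array([c['k1'],0,0,0.])).reshape(-1,2)
    d=np.c_[n,np.ones(len(n))]
    if name=="wrist":
        q=obs['tool_rot']; Rt=Ro.from_quat([q[1],q[2],q[3],q[0]]).as_matrix(); M=c['mount']
        return Rt@M[:3,3]+obs['eef_pos'], d@(Rt@M[:3,:3]).T
    return -c['R'].T@c['t'], d@c['R']
def onplane(name,uv,z,obs=None):
    o,d=rays(name,uv,obs); return o+d*((z-o[2])/d[:,2:])
def jig2w(o,yaw,p): return o+np.array([[np.cos(yaw),-np.sin(yaw)],[np.sin(yaw),np.cos(yaw)]])@np.array(p)
E
python3 - <<'E'
from h import *
J=np.array([[130,110],[130,-130],[-110,-130],[-110,110.]])/1000
est={"top":np.array([[516,217],[653,281],[590,420],[449,353]])*.64,
 "side":np.array([[541,356],[566,532],[338,530],[355,352]])*.64}
for n in("top","side"):
    im=cv2.imread(f"pics/{n}0.png"); hsv=cv2.cvtColor(im,cv2.COLOR_BGR2HSV)
    m=((hsv[:,:,1]<50)&(hsv[:,:,2]>140)).astype(np.uint8)
    roi=np.zeros_like(m); cv2.fillConvexPoly(roi,cv2.convexHull(est[n].astype(np.int32)),1); roi=cv2.dilate(roi,np.ones((9,9)))
    m&=roi; m=cv2.morphologyEx(m,cv2.MORPH_OPEN,np.ones((3,3)))
    cs=cv2.findContours(m,0,1)[0]; c=max(cs,key=cv2.contourArea).reshape(-1,2).astype(float)
    # fit each edge
    L=[]
    for i in range(4):
        a,b=est[n][i],est[n][(i+1)%4]; d=(b-a)/np.linalg.norm(b-a); nn=np.array([-d[1],d[0]])
        s=(c-a)@d; e=(c-a)@nn; k=(abs(e)<4)&(s>8)&(s<np.linalg.norm(b-a)-8)
        p=onplane(n,c[k],.021)[:,:2].astype(np.float32)
        l=cv2.fitLine(p,cv2.DIST_HUBER,0,.01,.01).ravel(); L.append(l)
    C=[]
    for i in range(4):
        l1,l2=L[i-1],L[i]; t=np.linalg.solve(np.c_[l1[:2],-l2[:2]],l2[2:]-l1[2:]); C.append(l1[2:]+t[0]*l1[:2])
    C=np.array(C); print(n,C.round(4).tolist(),[round(float(np.linalg.norm(C[i]-C[i-1])),4) for i in range(4)])
    ctr=C.mean(0)-0; Jc=J-J.mean(0); Cc=C-ctr
    yaw=np.arctan2((Jc[:,0]*Cc[:,1]-Jc[:,1]*Cc[:,0]).sum(),(Jc*Cc).sum())
    o=ctr-jig2w(np.zeros(2),yaw,J.mean(0)); print("yaw",np.degrees(yaw),"origin",o)
    for k,p in dict(start=[-.03,-.07],corner=[-.03,.05],station=[.0365,.05]).items(): print(k,jig2w(o,yaw,p).round(4))
    # brass
    b=((hsv[:,:,0]>12)&(hsv[:,:,0]<28)&(hsv[:,:,1]>80)&(hsv[:,:,2]>120)).astype(np.uint8)
    g=np.array([561,348] if n=="top" else [414,445])*.64
    r=np.zeros_like(b); cv2.circle(r,tuple(g.astype(int)),16,1,-1); b&=r
    ys,xs=np.nonzero(b); h=cv2.convexHull(np.c_[xs,ys].astype(np.int32)); (u,v),rad=cv2.minEnclosingCircle(h)
    print("brass",len(xs),u,v,rad, xs.min(),xs.max(),ys.min(),ys.max()); 
    for z in(.030,.039):
        w=onplane(n,[[u,v]],z)[0]; R=np.array([[np.cos(yaw),-np.sin(yaw)],[np.sin(yaw),np.cos(yaw)]])
        print(z,w.round(4),"jig",(R.T@(w[:2]-o)).round(4))
E
```

```text
top [[0.7246999740600586, -0.10279999673366547], [0.6218000054359436, -0.3188999891281128], [0.40709999203681946, -0.21140000224113464], [0.5135999917984009, 0.002199999988079071]] [0.2358, 0.2394, 0.2401, 0.2387]
yaw -26.252646487094598 origin [ 0.56223821 -0.14434473]
start [ 0.5044 -0.1939]
corner [ 0.5574 -0.0862]
station [ 0.6171 -0.1156]
brass 109 358.0416564941406 223.4791717529297 7.4793877601623535 351 365 216 230
0.03 [ 0.5182 -0.1673  0.03  ] jig [-0.0293 -0.0401]
0.039 [ 0.5181 -0.1654  0.039 ] jig [-0.0302 -0.0384]
side [[0.7279000282287598, -0.10509999841451645], [0.6218000054359436, -0.3190000057220459], [0.40779998898506165, -0.21279999613761902], [0.5145000219345093, 0.0013000000035390258]] [0.2385, 0.2388, 0.239, 0.2392]
yaw -26.43951672244467 origin [ 0.56350279 -0.14549526]
start [ 0.5055 -0.1948]
corner [ 0.5589 -0.0874]
station [ 0.6184 -0.117 ]
brass 161 263.974365234375 286.0897521972656 10.361936569213867 255 273 277 296
0.03 [ 0.5186 -0.1668  0.03  ] jig [-0.0307 -0.0391]
0.039 [ 0.5161 -0.1719  0.039 ] jig [-0.0307 -0.0447]
```

```bash
python3 -m handwheel '[4,6,0,0,0,7,0, 6,9,0,0,0,14,0, 8,12,0,0,0,21,0, 10,15,0,0,0,28,0, 12,18,0,0,0,35,0, 14,21,0,0,0,40,0, 15.5,24,0,0,0,44.4,0, 17,27,0,0,0,44.4,0]' 40
python3 - <<'E'
from h import *
o=get_obs(); print(o['t'],o['q'],o['contact_force'])
print("to start (cm):",(100*(jig2w(np.array([.5629,-.1449]),np.radians(-26.35),[-.03,-.080])-o['eef_pos'][:2])).round(2),o['eef_pos'],np.degrees(Ro.from_quat(np.roll(o['tool_rot'],-1)).as_matrix()[:,0]@[1,0,0]))
R=Ro.from_quat(np.roll(o['tool_rot'],-1)).as_matrix(); print(np.degrees(np.arctan2(R[1,0],R[0,0])),R[:,2])
E
```

```text
t: 0.77
eef_pos: [0.3926, -0.3644, 0.2302]
tool_rot: [-0.001, 0.848, 0.529, -0.0]
contact_force: [0.8, -0.8, 0.1]
gripper_width: -0.0
0.7667 [ 0.85048451  0.26551674 -0.26019446  1.87411584  0.07949174  1.01399737
  0.10150832] [ 0.84274016 -0.79686474  0.14322279]
to start (cm): [10.79 16.12] [ 0.39260715 -0.36442336  0.23021034] 25.194835381778475
63.913161845020646 [-0.00165545  0.00124619 -0.99999785]
```

```bash
python3 -m handwheel '[2,3,0,0,0,0,0, 4,6,0,0,0,0,0, 6,9,-2,0,0,0,0, 8,12,-5,0,0,0,0, 9.5,14.2,-8,0,0,0,0, 10.4,15.6,-11,0,0,0,0, 10.8,16.1,-13,0,0,0,0, 10.8,16.1,-13,0,0,0,0]'
python3 - <<'E'
from h import *
o=get_obs(); im=read_camera("wrist"); cv2.imwrite("pics/w1.png",cv2.resize(im[:,:,::-1],(800,600)))
print(o['eef_pos'],o['contact_force'],o['t'])
E
```

```text
t: 1.43
eef_pos: [0.4986, -0.1999, 0.096]
tool_rot: [-0.004, 0.847, 0.531, -0.002]
contact_force: [-0.3, 0.0, -0.1]
gripper_width: -0.001
[ 0.49863156 -0.19992079  0.0959577 ] [-0.31957494  0.03205455 -0.08395792] 1.4333
```

View pics/w1.png

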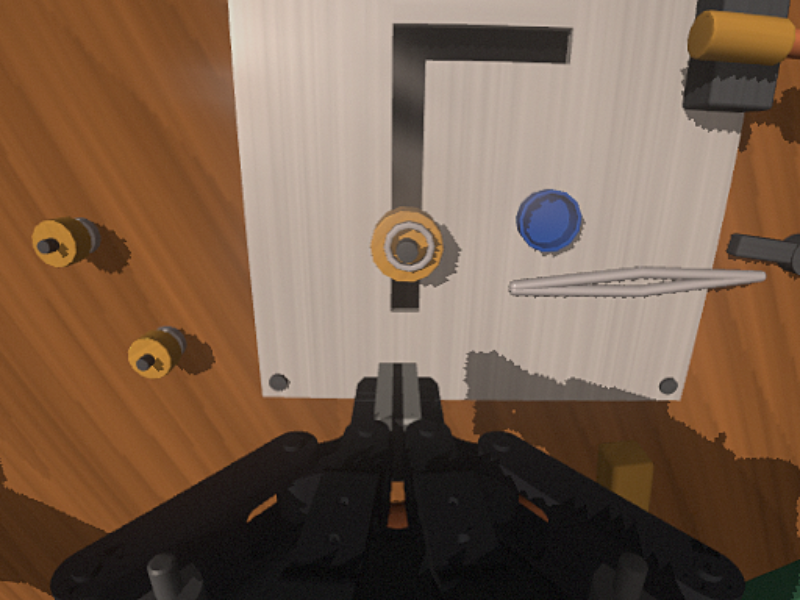

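The ring lies on the carrier at (407,245), the slot is clear ahead, and the fingertips at (398,365) are centred on the slot line. The tip looks narrower than the black finger body behind it, so I'll work out those dimensions before using that side.

Run:
```python
from h import *
o=get_obs(); c=camera_info("wrist"); M=np.linalg.inv(c['mount'])
def pr(p):
    q=M[:3,:3]@np.array(p)+M[:3,3]; a=q[:2]/q[2]; a=a*(1+c['k1']*(a@a)); return (1.5625*np.array([c['fx']*a[0]+c['cx'],c['fy']*a[1]+c['cy']])).round(0)
for x in(.011,0.,-.011):
    for z in(0,-.005,-.01,-.015,-.02,-.03): print(x,z,pr([x,0,z]),"halfw 6mm/14.5mm",pr([x,.006,z])[0],pr([x,.0145,z])[0])
w=onplane("wrist",np.array([[407,245]])/1.5625,.039,o)[0]; a=np.radians(-26.35);R=np.array([[np.cos(a),-np.sin(a)],[np.sin(a),np.cos(a)]])
J=lambda p:(1000*R.T@(p[:2]-[.5629,-.1449])).round(1)
print("puck top jig",J(w),"tcp jig",J(o['eef_pos']))
for uv in([410,29],[424,61],[571,45]): print(uv,J(onplane("wrist",np.array([uv])/1.5625,.021,o)[0]))
```

```text
0.011 0 [395. 359.] halfw 6mm/14.5mm 412.0 436.0
0.011 -0.005 [395. 366.] halfw 6mm/14.5mm 413.0 437.0
0.011 -0.01 [395. 373.] halfw 6mm/14.5mm 413.0 438.0
0.011 -0.015 [395. 380.] halfw 6mm/14.5mm 414.0 440.0
0.011 -0.02 [395. 388.] halfw 6mm/14.5mm 414.0 441.0
0.011 -0.03 [395. 405.] halfw 6mm/14.5mm 416.0 444.0
0.0 0 [395. 386.] halfw 6mm/14.5mm 412.0 435.0
0.0 -0.005 [395. 393.] halfw 6mm/14.5mm 412.0 436.0
0.0 -0.01 [395. 401.] halfw 6mm/14.5mm 413.0 437.0
0.0 -0.015 [395. 409.] halfw 6mm/14.5mm 413.0 439.0
0.0 -0.02 [395. 418.] halfw 6mm/14.5mm 414.0 440.0
0.0 -0.03 [395. 437.] halfw 6mm/14.5mm 415.0 443.0
-0.011 0 [395. 412.] halfw 6mm/14.5mm 411.0 434.0
-0.011 -0.005 [395. 420.] halfw 6mm/14.5mm 412.0 435.0
-0.011 -0.01 [395. 428.] halfw 6mm/14.5mm 412.0 436.0
-0.011 -0.015 [395. 437.] halfw 6mm/14.5mm 413.0 438.0
-0.011 -0.02 [395. 446.] halfw 6mm/14.5mm 413.0 439.0
-0.011 -0.03 [395. 466.] halfw 6mm/14.5mm 414.0 442.0
puck top jig [-27.3 -39.6] tcp jig [-31.8 -79.4]
[410, 29] [-26.9  54.7]
[424, 61] [-20.4  41.5]
[571, 45] [45.8 49.6]
```

```bash
python3 -m handwheel '[0.27,-0.13,-3,0,0,0,0, 0.27,-0.13,-5.5,0,0,0,0, 0.27,-0.13,-6.8,0,0,0,0, 0.27,-0.13,-6.8,0,0,0,0]'
```

```text
t: 1.82
eef_pos: [0.5002, -0.2046, 0.0292]
tool_rot: [-0.004, 0.848, 0.529, -0.003]
contact_force: [-1.0, -0.2, -0.6]
gripper_width: 0.003
```

```bash
python3 -m handwheel '[0.46,0.67,-0.1,0,0,0,0, 0.81,1.38,-0.1,0,0,0,0, 1.17,2.1,-0.1,0,0,0,0, 1.52,2.82,-0.1,0,0,0,0, 1.88,3.54,-0.1,0,0,0,0, 2.23,4.25,-0.1,0,0,0,0, 2.59,4.97,-0.1,0,0,0,0, 2.94,5.68,-0.1,0,0,0,0]'
python3 - <<'E'
from h import *
a=np.radians(-26.35);R=np.array([[np.cos(a),-np.sin(a)],[np.sin(a),np.cos(a)]])
J=lambda p:(1000*R.T@(p[:2]-[.5629,-.1449])).round(1)
o=get_obs(); print("tcp jig",J(o['eef_pos']),"F jig",R.T@o['contact_force'][:2])
im=read_camera("top")
hsv=cv2.cvtColor(im[:,:,::-1].copy(),cv2.COLOR_BGR2HSV); cv2.imwrite("pics/t1.png",cv2.resize(im[180:280,280:420,::-1],(784,560)))
E
```

```text
t: 2.48
eef_pos: [0.5301, -0.147, 0.0284]
tool_rot: [-0.004, 0.848, 0.529, -0.003]
contact_force: [-0.6, -0.9, 1.4]
gripper_width: -0.001
tcp jig [-28.5 -16.4] F jig [-0.10734284 -1.06776464]
```

```bash
python3 -m handwheel '[0.36,0.72,-0.1,0,0,0,0, 0.71,1.43,-0.1,0,0,0,0, 1.07,2.15,-0.1,0,0,0,0, 1.33,2.69,-0.1,0,0,0,0, 1.42,2.87,-0.1,0,0,0,0, 1.51,3.05,-0.1,0,0,0,0, 1.55,3.14,-0.1,0,0,0,0]'
python3 - <<'E'
from h import *
a=np.radians(-26.35);R=np.array([[np.cos(a),-np.sin(a)],[np.sin(a),np.cos(a)]])
J=lambda p:(1000*R.T@(p[:2]-[.5629,-.1449])).round(1)
o=get_obs(); print("tcp jig",J(o['eef_pos']),"F jig",R.T@o['contact_force'][:2])
im=read_camera("wrist"); cv2.imwrite("pics/w2.png",cv2.resize(im[:,:,::-1],(800,600)))
E
```

```text
t: 3.12
eef_pos: [0.5465, -0.1134, 0.0273]
tool_rot: [-0.004, 0.848, 0.53, -0.002]
contact_force: [0.0, -1.3, -1.0]
gripper_width: 0.001
tcp jig [-28.6  21. ] F jig [ 0.6193317 -1.1559945]
```

View pics/w2.png

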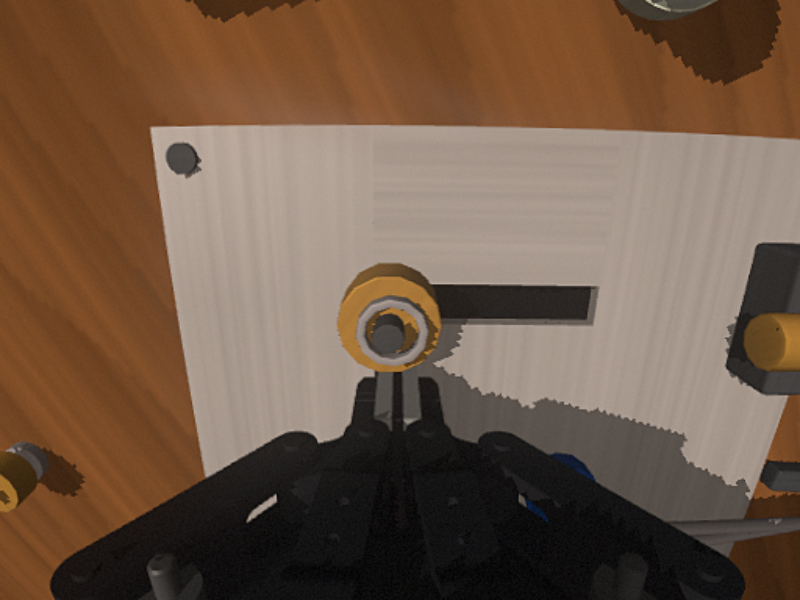

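The carrier is near the corner at (390,318), with the ring still on it and the fingertips in contact. Next I'll creep until the far wall stops it.

```bash
python3 -m handwheel '[0.07,0.13,0,0,0,0,0, 0.09,0.18,0,0,0,0,0, 0.09,0.18,0,0,0,0,0]'; python3 -m handwheel '[0.04,0.09,0,0,0,0,0, 0.06,0.13,0,0,0,0,0, 0.06,0.13,0,0,0,0,0]'
```

```text
t: 3.42
eef_pos: [0.5475, -0.1118, 0.0274]
tool_rot: [-0.004, 0.848, 0.53, -0.002]
contact_force: [-1.1, -0.6, -0.6]
gripper_width: -0.0
t: 3.67
eef_pos: [0.548, -0.1107, 0.0273]
tool_rot: [-0.004, 0.848, 0.53, -0.002]
contact_force: [-0.4, -1.9, -0.1]
gripper_width: 0.001
```

```bash
python3 -m handwheel '[0.04,0.09,0,0,0,0,0, 0.06,0.13,0,0,0,0,0, 0.06,0.13,0,0,0,0,0]'; python3 -m handwheel '[0.04,0.09,0,0,0,0,0, 0.06,0.13,0,0,0,0,0, 0.06,0.13,0,0,0,0,0]'
```

```text
t: 3.92
eef_pos: [0.5481, -0.1106, 0.0273]
tool_rot: [-0.004, 0.848, 0.53, -0.003]
contact_force: [-0.8, -4.4, 2.4]
gripper_width: -0.002
t: 4.17
eef_pos: [0.5481, -0.1105, 0.0274]
tool_rot: [-0.003, 0.848, 0.529, -0.004]
contact_force: [-1.9, -6.1, 2.0]
gripper_width: 0.002
```

```bash
python3 -m handwheel '[-0.3,-0.6,0,0,0,0,0, -0.67,-1.34,0,0,0,0,0, -0.67,-1.34,3,0,0,0,0, -0.67,-1.34,6,0,0,-7,0, -1,0.5,6.5,0,0,-14,0, -1.5,2,6.5,0,0,-21,0, -2,3.3,6.5,0,0,-28,0, -2.21,4.19,6.5,0,0,-35,0]'; python3 -m handwheel '[0,0,0,0,0,-7,0, 0,0,0,0,0,-14,0, 0,0,0,0,0,-21,0, 0,0,0,0,0,-28,0, 0,0,0,0,0,-35,0, 0,0,0,0,0,-42,0, 0,0,0,0,0,-49,0, 0,0,0,0,0,-56,0]'
cat >> h.py <<'E'
a=np.radians(-26.35);RJ=np.array([[np.cos(a),-np.sin(a)],[np.sin(a),np.cos(a)]])
J=lambda p:(1000*RJ.T@(p[:2]-[.5629,-.1449])).round(1)
def st():
    o=get_obs(); R=Ro.from_quat(np.roll(o['tool_rot'],-1)).as_matrix()
    print("tcp jig",J(o['eef_pos']),"z",o['eef_pos'][2].round(4),"yaw",np.degrees(np.arctan2(R[1,0],R[0,0])).round(1),"F jig",(RJ.T@o['contact_force'][:2]).round(1)); return o
E
python3 -c "
from h import *
o=st(); t=jig2w(np.array([.5629,-.1449]),a,[-.067,.052]); print('shift cm',100*(t-o['eef_pos'][:2]))
im=read_camera('wrist'); cv2.imwrite('pics/w3.png',cv2.resize(im[:,:,::-1],(800,600)))"
```

```text
t: 4.83
eef_pos: [0.5255, -0.067, 0.0926]
tool_rot: [-0.005, 0.969, 0.247, -0.002]
contact_force: [0.2, 0.4, 0.6]
gripper_width: -0.0
t: 5.5
eef_pos: [0.5255, -0.0667, 0.0926]
tool_rot: [-0.006, 0.971, -0.239, 0.0]
contact_force: [0.1, 0.8, -0.0]
gripper_width: 0.001
tcp jig [-68.3  53.4] z 0.0926 yaw -27.7 F jig [-0.3  0.8]
shift cm [ 0.04864139 -0.18470157]
```

View pics/w3.png

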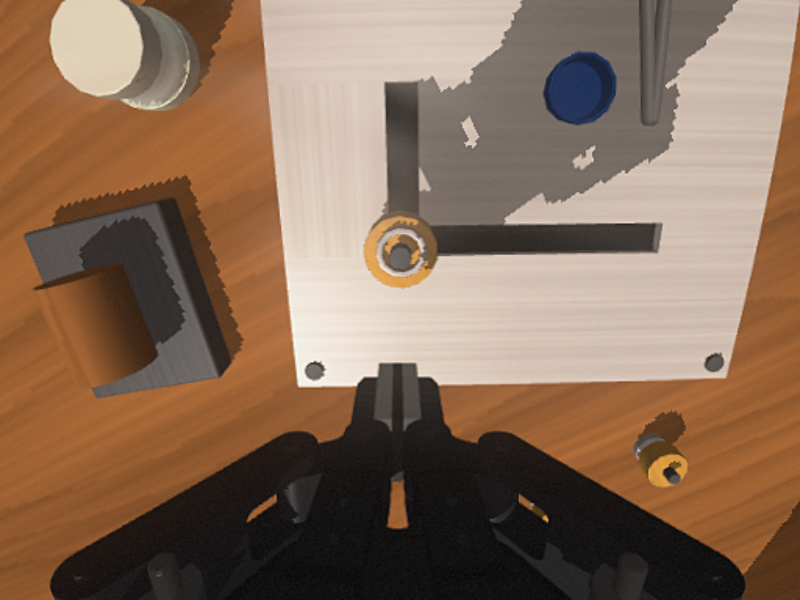

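The carrier sits in the corner at (400,250) with the ring on it, and the short leg runs straight ahead to (402,85). The fingertips at (397,365) are lined up behind it, so I'll descend.

```bash
python3 -m handwheel '[0.05,-0.15,-2.5,0,0,1.3,0, 0.05,-0.15,-5,0,0,1.3,0, 0.05,-0.15,-6.4,0,0,1.3,0, 0.05,-0.15,-6.4,0,0,1.3,0]'; python3 -c "
from h import *
st()"
```

```text
t: 5.88
eef_pos: [0.5237, -0.0676, 0.0259]
tool_rot: [-0.006, 0.973, -0.23, -0.002]
contact_force: [-0.6, 0.1, 0.6]
gripper_width: 0.002
tcp jig [-69.5  51.8] z 0.0259 yaw -26.6 F jig [-0.5 -0.2]
```

```bash
python3 -m handwheel '[0.72,-0.36,0.1,0,0,0,0, 1.43,-0.71,0.1,0,0,0,0, 2.15,-1.07,0.1,0,0,0,0, 2.87,-1.42,0.1,0,0,0,0, 3.58,-1.78,0.1,0,0,0,0, 4.3,-2.13,0.1,0,0,0,0, 5.02,-2.49,0.1,0,0,0,0, 5.73,-2.84,0.1,0,0,0,0]'; python3 -c "
from h import *
st()
im=read_camera('wrist'); cv2.imwrite('pics/w4.png',cv2.resize(im[:,:,::-1],(800,600)))"
```

```text
t: 6.55
eef_pos: [0.5817, -0.0964, 0.0271]
tool_rot: [-0.006, 0.973, -0.23, -0.002]
contact_force: [-2.4, 1.3, 1.8]
gripper_width: 0.001
tcp jig [-4.7 51.8] z 0.0271 yaw -26.6 F jig [-2.8  0.1]
```

View pics/w4.png

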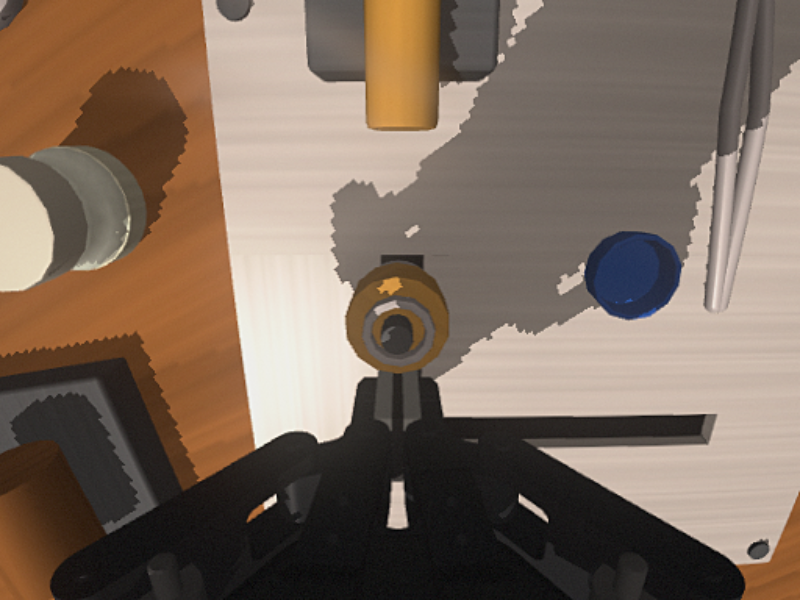

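The carrier at (398,320) is moving along the short leg with the ring on it, and the slot end shows just ahead at row 255. I'll keep going and creep at the end.

```bash
python3 -m handwheel '[0.45,-0.22,0,0,0,0,0, 0.8,-0.4,0,0,0,0,0, 0.98,-0.49,0,0,0,0,0, 0.98,-0.49,0,0,0,0,0]'; python3 -m handwheel '[0.1,-0.05,0,0,0,0,0, 0.2,-0.1,0,0,0,0,0, 0.2,-0.1,0,0,0,0,0]';python3 -m handwheel '[0.09,-0.04,0,0,0,0,0, 0.13,-0.06,0,0,0,0,0, 0.13,-0.06,0,0,0,0,0]'; python3 -c "
from h import *
st()"
```

```text
t: 6.93
eef_pos: [0.5937, -0.1024, 0.0272]
tool_rot: [-0.006, 0.973, -0.23, -0.001]
contact_force: [-0.2, -0.6, -0.3]
gripper_width: -0.002
t: 7.18
eef_pos: [0.594, -0.1025, 0.0269]
tool_rot: [-0.006, 0.973, -0.23, -0.003]
contact_force: [-4.4, 3.0, 3.5]
gripper_width: -0.001
t: 7.43
eef_pos: [0.594, -0.1025, 0.0267]
tool_rot: [-0.006, 0.973, -0.23, -0.004]
contact_force: [-6.3, 3.1, 3.5]
gripper_width: -0.001
tcp jig [ 9.1 51.8] z 0.0267 yaw -26.6 F jig [-7.1  0. ]
```

It's stalled against the closed end at jig x ≈ 37 with about 7 N. Now I'll back off straight, lift and check.

```bash
python3 -m handwheel '[-0.4,0.2,0,0,0,0,0, -1.1,0.53,0,0,0,0,0, -2.2,1.1,0,0,0,0,0, -3.1,1.55,0,0,0,0,0, -3.1,1.55,3,0,0,0,0, -3.1,1.55,6.5,0,0,0,0, -3.1,1.55,8,0,0,0,0, -3.1,1.55,8,0,0,0,0]'; python3 -c "
from h import *
o=st()
im=read_camera('wrist'); cv2.imwrite('pics/w5.png',cv2.resize(im[:,:,::-1],(800,600)))
im=read_camera('side'); cv2.imwrite('pics/s5.png',cv2.resize(im[190:370,190:460,::-1],(800,533)))"
```

```text
t: 8.1
eef_pos: [0.5656, -0.0872, 0.1108]
tool_rot: [-0.007, 0.973, -0.23, -0.0]
contact_force: [0.1, 0.4, 0.5]
gripper_width: -0.004
tcp jig [-23.2  52.9] z 0.1108 yaw -26.6 F jig [-0.1  0.4]
```

View pics/w5.png

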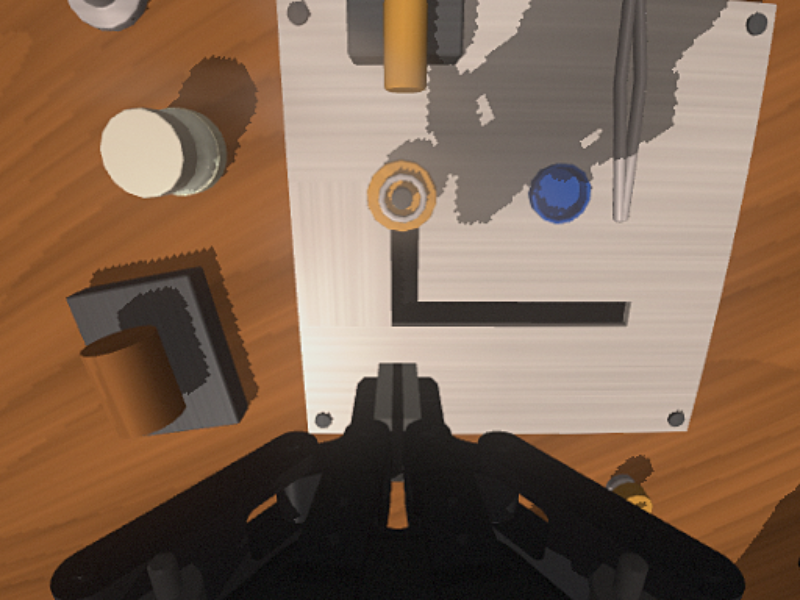

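View pics/s5.png

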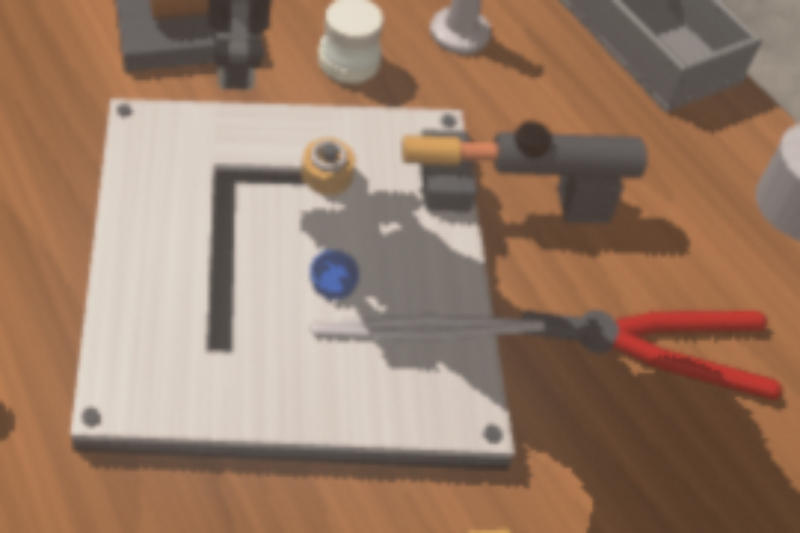

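Both views show the carrier at the end of the short leg (wrist (402,197), side (328,163)) with the ring flat round the peg. The cap, tweezers and the rest are undisturbed. I'll run one numeric check, then hand in.

```bash
python3 -c "
from h import *
o=st(); print('puck',J(onplane('wrist',np.array([[402,197]])/1.5625,.039,o)[0]),'corner inner',J(onplane('wrist',np.array([[418,302]])/1.5625,.021,o)[0]),'start end',J(onplane('wrist',np.array([[629,313]])/1.5625,.021,o)[0]))
print(hand_in())"
```

```text
tcp jig [-25.6  52.1] z 0.1073 yaw -26.6 F jig [1.3 0.7]
puck [34.6 50.9] corner inner [-24.1  42.1] start end [-30.7 -76.2]
the job is handed in; nothing more can be done
None
```

The carrier was pushed along the long leg, round the corner and to the closed end of the short leg, and handed in after about 8 s of robot time. I used only the sides of the shut fingertips, first along the jig's +y to the far wall, then along its +x. I then backed off straight and lifted clear.

**Fully home:** At each end of travel the fingertips stalled, with about 6 N at the corner and about 7 N at the station. The final stall puts the carrier's axis at about jig x +37 mm, against a nominal +36.5 mm.

**Position by camera:** The wrist camera put the carrier at jig (34.6, 50.9) mm. That is about 2 mm short in x, but the same picture reads the inner slot corner about 1.6 mm low in x too. I took this as calibration error and trusted the stall.

**Ring and bench:** The last wrist and side pictures show the ring lying flat round the peg. The cap, tweezers, pliers, jar, bench block and mandrel looked unmoved. The mallet was not fully in those two views, but the arm passed well above it.

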